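# Load the sampler tray in reverse order

### The arm

A 7-joint arm with a two-finger parallel gripper is mounted at the origin on the work surface. World frame = base frame: x ahead of the robot, y to its left, z up, the work surface at z = 0. Lengths are in mm, angles in rad, forces in N, time in s.
With the tool pointing down it reaches from about 425 to 825 mm from the base axis. Payload 3.6 kg.
Tool frame: the origin (TCP) lies midway between the tips of the shut fingers; the grasp point (between the pads) lies arm.pinch_z behind it (arm.pinch_z is the distance from the TCP to the grasp point, in mm); z points along the fingers, x is the direction in which the jaws open and shut, and the axes are right-handed (so a half turn about z gives the same grasp; the last joint's range is limited). The gripper opens to 93 mm and grips with 3 to 60 N. Pads are 15 mm wide; open, the fingers measure 128 mm over their backs; the gripper's body (75 mm by 188 mm) begins 65 mm behind the grasp point.
Start: joints at [1.151, 0.615, -0.013, 1.423, 0.008, 1.103, -0.04], TCP at [249.414, -600.212, 218.64] pointing down, gripper open.
Joint ranges: [-3.12, 3.12], [-0.3, 2.06], [-1.34, 1.32], [0.26, 2.42], [-1.36, 4.5], [0.01, 1.98], [-2.84, 2.84]. Speed limits (rad/s): [2.79, 2.79, 3.14, 3.14, 3.14, 3.14, 3.14].

### API

Orientations are given as a unit quaternion [x, y, z, w].
In Python, from station import arm, grip, cams, workorder gives the robot as it stands. Calls block until the motion is done:
- arm.goto(position, orientation): joint-space move of the TCP to a pose.
- arm.servo_line(position, rot=None, velocity=150, until_force=None): straight line of the TCP; rot=None keeps the orientation; velocity is the mean speed in mm/s. With until_force (N) it stops when the force on the tool has changed by that much, and returns True; else False.
- arm.movej(angles): joint-space move.
- grip(opening, effort=None): opening from 0.0 (shut) to 1.0 (fully open); effort is the grip in N (None keeps the last); returns when the fingers have stopped.
- arm.pause(seconds).
- arm.inverse_kinematics(position, orientation): joint angles nearest the present ones, or None.
- cams.snapshot(name): name is "side" or "top" or "wrist"; returns a dict with "pixels" (400x640x3 uint8, red, green, blue), "K" (3x3 intrinsics, pixels), "R" (3x3) and "t" (3): a world point X has camera coordinates R X + t; the wrist camera has in their place "hand_eye" (4x4, takes a point from camera to tool coordinates, whose origin is the TCP and whose axes are the tool frame's). Camera axes: x right, y down, z forward; pixel columns grow to the right and rows downward; lengths in mm; the calibration is good to about 2 mm. A picture is of the moment at which its call begins: read the wrist's pose just before it. There is no depth.
A pose or a line that the arm cannot do raises arm.Unreachable and nothing moves.
- workorder.sign_off(): hands the job in, once; it reports no verdict.
Readings, each from a call of its own:
- arm.read_time_s(): time.
- arm.read_joint_pos(): joint angles.
- arm.read_qvel(): joint speeds.
- arm.read_joint_efforts(): joint torques, N m.
- arm.read_tool_pos(): TCP position.
- arm.read_tool_rot(): TCP orientation.
- arm.read_force(): force on the tool from outside, world axes, zero at the start.
- arm.read_ft_torque(): the same for the moment, N m.
- arm.read_opening(): opening from 0.0 (shut) to 1.0 (fully open).
Only numpy, scipy, OpenCV 4.12 (cv2) and the standard library are available. Lean on these libraries where they do the work, as an engineer would, in place of code of your own. Each camera call takes 0.05 s, during which the arm holds its last target. There are 200 camera calls.

### The job

Move the four amber bottles from the aluminium bench rack into the empty white sampler tray, one to a pocket and in reverse order, so that the last comes first: the bottle at the end of the rack nearest the robot goes into the tray's pocket farthest from the robot, the next into the next pocket, and so on, until the bottle at the rack's far end stands in the tray's nearest pocket. Leave each one standing upright flat on the floor of its pocket, and never tip one over on the way.

Things in the scene. Friction and masses are not known exactly. Their poses are not given: they have to be found in the camera images.
- jar_mid (a point): Loose squat jar, amber glass with a wide white cap: round, 44 mm diameter (cap 41 mm), 54 mm tall, about 90 g. Origin of this point: on its axis, half-way up; z along the axis, up.
- vial_mid (a point): Loose tall slim vial, amber glass with a white cap: round, 26 mm diameter up to 68 mm height, 88 mm tall over the cap (cap 19 mm diameter), about 60 g. Origin of this point: on its axis, half-way up; z along the axis, up.
- flask_mid (a point): Loose round bottle with sloping shoulders, amber glass with a narrow white cap: 36 mm diameter up to 52 mm height, 76 mm tall over the cap (cap 23 mm diameter), about 100 g. Origin of this point: on its axis, half-way up; z along the axis, up.
- square_mid (a point): Loose square bottle, amber glass with a round white cap: 34 x 34 mm section up to 50 mm height, 66 mm tall over the cap (cap 27 mm diameter), about 100 g. Origin of this point: on its axis, half-way up; z along the axis, up. x and y are square to its flat sides.
- jar_seat: Fixed grey plastic seat insert, 60 x 60 mm, in the bench rack, in which the squat jar stands at the start; round recess 50 mm wide, inner floor 3 mm above its underside and 9 mm above the bench, rim 4 mm high above that floor. It stays in the rack, so it marks where the squat jar started. Origin: centre of its underside; axes parallel to the bench rack's.
- vial_seat: Fixed grey plastic seat insert, 60 x 60 mm, in the bench rack, in which the tall slim vial stands at the start; round recess 32 mm wide, inner floor 3 mm above its underside and 9 mm above the bench, rim 4 mm high above that floor. It stays in the rack, so it marks where the tall slim vial started. Origin: centre of its underside; axes parallel to the bench rack's.
- flask_seat: Fixed grey plastic seat insert, 60 x 60 mm, in the bench rack, in which the round shouldered bottle stands at the start; round recess 42 mm wide, inner floor 3 mm above its underside and 9 mm above the bench, rim 4 mm high above that floor. It stays in the rack, so it marks where the round shouldered bottle started. Origin: centre of its underside; axes parallel to the bench rack's.
- square_seat: Fixed grey plastic seat insert, 60 x 60 mm, in the bench rack, in which the square bottle stands at the start; square recess 40 mm wide, inner floor 3 mm above its underside and 9 mm above the bench, rim 4 mm high above that floor. It stays in the rack, so it marks where the square bottle started. Origin: centre of its underside; axes parallel to the bench rack's.
- bench_rack: Fixed bench rack: bare aluminium plate 268 x 72 mm, 6 mm thick, with black end bars, carrying the four seats in one row 66 mm apart (at x = -99, -33, +33, +99 mm), in any order. Origin: centre of its underside, on the bench; x along the row, away from the robot; z up. It may be on the robot's left or right.
- sampler_tray: Fixed sampler tray, empty at the start: white plate 268 x 72 mm, low grey ribs around four pockets in a row, centres at x = -99, -33, +33, +99 mm, y = 0. A pocket is 63 mm (x) by 66 mm (y) inside, its floor 6 mm above the bench, the ribs 5 mm above that. Origin: centre of its underside, on the bench; x along the row, away from the robot; z up. On the other side from the bench rack.
Things that resemble listed ones, but are neither listed nor needed, are in the scene too. Leave any blue look-alike of the part that bears flask_mid alone.

How it is judged:
By the outcome, as a careful person would: the job done as asked, in the order asked, and still so for the second after the job is handed in, with the robot touching nothing.
It also fails if it takes over 128 s, if anything falls off the work surface, if the arm or the gripper's body presses on something with over 40 N, if the wrist force passes 120 N, or if a joint passes its speed limit or range.

## Working session

There is one attempt and no reset: what is moved stays moved. The work goes in short steps, each a Python script; the robot and the scene stay as the last script left them, time stands still between calls to the robot, and variables do not carry over. Pictures are saved under pics/ and viewed, about 12 in all and at most 16, crops included, and the job is handed in when it is done.

```bash
ls; mkdir -p pics; python3 - <<'E'
from station import arm,grip,cams
import cv2,numpy as np
for n in("top","side"):
    s=cams.snapshot(n); cv2.imwrite(f"pics/{n}0.png",s["pixels"][:,:,::-1]); print(n,s["K"],s["R"],s["t"])
s=cams.snapshot("wrist");print(s["hand_eye"],s["K"]);print(arm.pinch_z,arm.read_time_s(),arm.read_tool_rot())
E
```

```text
pics
top [[467.37575508   0.         319.45242497]
 [  0.         467.37575508 204.41352351]
 [  0.           0.           1.        ]] [[ 0.01361144 -0.9998995   0.00396511]
 [-0.9983385  -0.01381203 -0.05594167]
 [ 0.05599081 -0.00319707 -0.99842617]] [ -40.07298089  532.61240128 1067.42745333]
side [[465.09503264   0.         318.40327525]
 [  0.         465.09503264 198.42732258]
 [  0.           0.           1.        ]] [[-0.91535804 -0.40228268 -0.01697932]
 [-0.28399773  0.67495516 -0.68101455]
 [ 0.28542064 -0.61855006 -0.73207301]] [459.24709601 216.98452668 900.46553782]
[[ 9.99999622e-01  8.07817119e-04  3.21672758e-04  2.92846432e-01]
 [-8.64947809e-04  9.62014477e-01  2.72997064e-01 -7.57057287e+01]
 [-8.89221485e-05 -2.72997239e-01  9.62014813e-01 -1.65943229e+02]
 [ 0.00000000e+00  0.00000000e+00  0.00000000e+00  1.00000000e+00]] [[308.39108779   0.         323.33346661]
 [  0.         308.39108779 197.96399816]
 [  0.           0.           1.        ]]
18.8 0.15 [ 8.31800478e-01 -5.55073879e-01 -8.17495595e-04 -5.34834956e-04]
```

View pics/top0.png

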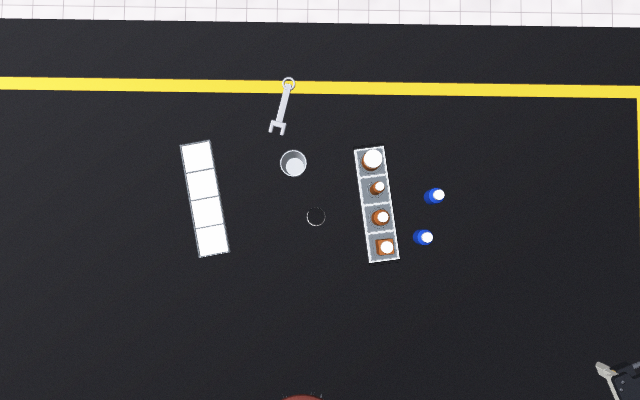

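View pics/side0.png

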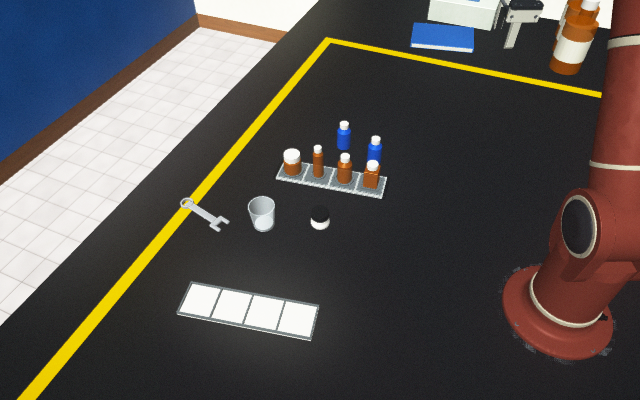

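The rack is on the right, and from near to far it holds square, flask, vial and jar. The tray is on the left. Two blue look-alikes stand right of the rack, and a beaker (293,163) and a small dark-capped jar (316,216) sit between rack and tray.

```bash
python3 - <<'E'
import cv2,numpy as np
a=cv2.imread("pics/top0.png")
c=lambda x,y:cv2.resize(a[y:y+140,x:x+90],None,fx=4.2,fy=4.2,interpolation=cv2.INTER_CUBIC)
cv2.imwrite("pics/crop0.png",np.hstack([c(165,130),c(335,130)]))
E
```

```text
(no output)
```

View pics/crop0.png

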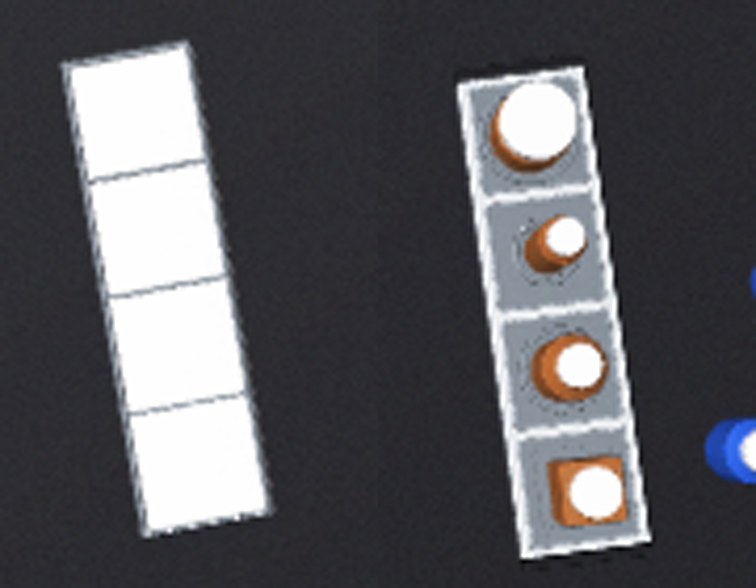

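```bash
cat > h.py <<'E'
from station import arm,grip,cams,workorder
import numpy as np,cv2
from scipy.spatial.transform import Rotation as Ro
def ray(K,R,t,uv,z):
    d=R.T@np.linalg.inv(K)@[uv[0],uv[1],1]; c=-R.T@t
    return c+d*(z-c[2])/d[2]
def wristcam(s,p,q):
    T=np.eye(4);T[:3,:3]=Ro.from_quat(q).as_matrix();T[:3,3]=p
    W=np.linalg.inv(T@s["hand_eye"]);return W[:3,:3],W[:3,3]
def down(yaw): # tool z down, tool x at yaw in world
    c,s=np.cos(yaw),np.sin(yaw)
    return Ro.from_matrix(np.array([[c,s,0],[s,-c,0],[0,0,-1]])).as_quat()
E
python3 - <<'E'
from h import *
s=cams.snapshot("top");f=lambda u,v,z,x0,o:ray(s["K"],s["R"],s["t"],(x0+(u-o)/4.2-.4,130+v/4.2-.4),z)[:2]
for n,x0,o,z,C in(("tray",165,0,11,[(62,64),(189,43),(271,514),(144,537)]),("rack",335,378,8,[(458,86),(582,68),(650,540),(523,557)])):
    P=np.array([f(u,v,z,x0,o) for u,v in C]); m=P.mean(0); d=P[0]+P[1]-P[2]-P[3]
    print(n,m.round(1),"yaw",np.arctan2(d[1],d[0]),"len",np.linalg.norm(d)/2,np.linalg.norm(P[0]-P[1]))
    e=d/np.linalg.norm(d)
    for k in(-99,-33,33,99):print((m+k*e).round(1),np.linalg.norm(m+k*e).round())
for n,u,v,z in(("jar",537,120,63),("vial",566,237,97),("flask",581,365,85),("square",596,493,75)):print(n,f(u,v,z,335,378).round(1))
print("blue",ray(s["K"],s["R"],s["t"],(439,194),76)[:2],ray(s["K"],s["R"],s["t"],(427,237),76)[:2])
E
```

```text
tray [544.2 235.3] yaw 0.19843300672328015 len 266.28455626914376 71.47833080735678
[447.1 215.8] 496.0
[511.8 228.8] 561.0
[576.6 241.8] 625.0
[641.3 254.8] 690.0
rack [ 537.  -165.3] yaw 0.14689035063092176 len 264.58319995105296 70.14978392950663
[ 439.1 -179.8] 474.0
[ 504.4 -170.1] 532.0
[ 569.7 -160.5] 592.0
[ 635.  -150.8] 653.0
jar [ 635.2 -149.2]
vial [ 569.8 -160.5]
flask [ 504.9 -170.2]
square [ 438.9 -179.8]
blue [ 556.15370039 -294.05919343] [ 461.83189616 -267.82397419]
```

```bash
cat >> h.py <<'E'
RY,TY=.147-np.pi/2,.198-np.pi/2
R={"square":(439,-179.8),"flask":(504.6,-170.1),"vial":(569.8,-160.5),"jar":(635.1,-150)}
T={"square":(641.3,254.8),"flask":(576.6,241.8),"vial":(511.8,228.8),"jar":(447.1,215.8)}
ZG={"square":38,"flask":38,"vial":45,"jar":36}; TOP={"square":75,"flask":85,"vial":97,"jar":63}
def look(name,pts):
    p,q=arm.read_tool_pos(),arm.read_tool_rot();s=cams.snapshot("wrist");r,t=wristcam(s,p,q)
    im=s["pixels"][:,:,::-1].copy()
    for X in pts:
        x=s["K"]@(r@np.array(X,float)+t);u=tuple(int(round(v)) for v in x[:2]/x[2])
        cv2.drawMarker(im,u,(0,255,0),cv2.MARKER_CROSS,12,1)
    cv2.imwrite(f"pics/{name}.png",im)
E
python3 - <<'E'
from h import *
grip(0.7,25)
arm.goto((480,-172,210),down(RY)); look("w1",[(*R[n],TOP[n]) for n in R]); print(arm.read_time_s(),arm.read_tool_pos(),arm.read_opening(),arm.read_joint_pos())
for n in R:
  print(n,arm.inverse_kinematics((*R[n],ZG[n]-18.8),down(RY)) is not None,arm.inverse_kinematics((*T[n],220),down(TY)))
E
```

```text
2.6917 [ 479.85231202 -173.42869419  210.015559  ] 0.7008300959132763 [ 0.34074498  0.4090864  -0.05275595  1.8339472   0.02767732  0.89894819
 -1.15102013]
square True [-0.35220082  0.68378248 -0.1114537   1.28504266  0.07616524  1.1768436
 -1.8408213 ]
flask True [-0.36338422  0.57615729 -0.11568183  1.4968001   0.07163962  1.07277337
 -1.86758212]
vial True [-0.37390196  0.47617157 -0.12966484  1.68393538  0.07113766  0.9860778
 -1.90138584]
jar True [-0.37577505  0.38101812 -0.16398691  1.85234856  0.07671441  0.91429023
 -1.94786687]
```

View pics/w1.png

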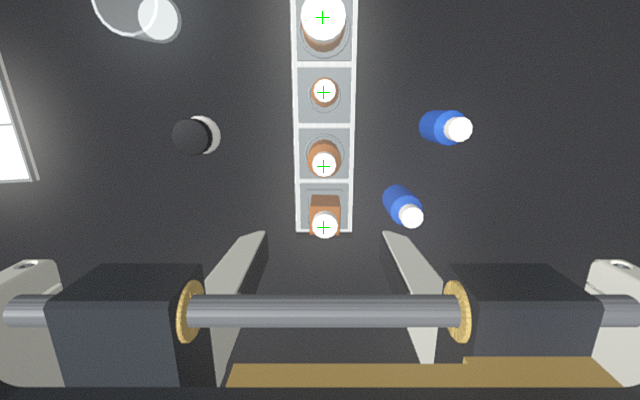

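The projected cap positions (green crosses) land on the caps to about 1–2 mm: (323,227), (323,166), (323,92) and (322,17). I'll move the square bottle first.

```bash
cat >> h.py <<'E'
def at(p,yaw,v=150,**k): return arm.servo_line(tuple(p),down(yaw),v,**k)
def fix(xy,z,yaw):  # correct the residual position error at hover, return offset
    arm.pause(.2); e=np.array([*xy,z])-arm.read_tool_pos(); return np.clip(e,-3,3)
def move(n,hi=190):
    r,t,z=R[n],T[n],ZG[n]-18.8
    arm.goto((*r,hi),down(RY)); e=fix(r,hi,RY); g=np.array([*r,z])+e
    at(g+[0,0,60],RY); at(g,RY,60); print("at grasp",arm.read_tool_pos().round(1),arm.read_force().round(1))
    grip(0,25); arm.pause(.2); print("open",arm.read_opening()*93)
    zg=arm.read_tool_pos()[2]
    at(g+[0,0,30],RY,60); at([g[0],g[1],hi],RY,150); print("lifted",arm.read_opening()*93)
    arm.goto((*t,hi),down(TY)); e=fix(t,hi,TY); g=np.array([*t,z-3])+e
    at(g+[0,0,25],TY,120); at(g+[0,0,6],TY,40)
    hit=at(g-[0,0,3],TY,12,until_force=3)
    p=arm.read_tool_pos(); print("hit",hit,p.round(1),"drop vs grasp",(p[2]-zg).round(2),arm.read_force().round(1))
    arm.pause(.2); grip(0.68); arm.pause(.2)
    at([g[0],g[1],p[2]+40],TY,60); at([g[0],g[1],hi],TY,150); print(n,arm.read_time_s())
E
python3 - <<'E'
from h import *
move("square")
arm.goto((560,238,210),down(TY)); look("w2",[(*T[n],6) for n in T])
E
```

```text
at grasp [ 438.  -179.7   19. ] [ 0.2 -0.1  0.5]
open 34.05810027522209
lifted 33.825747993953065
hit True [641.  256.4  16. ] drop vs grasp -2.89 [ 0.2 -0.7  4.4]
square 15.2583
```

View pics/w2.png

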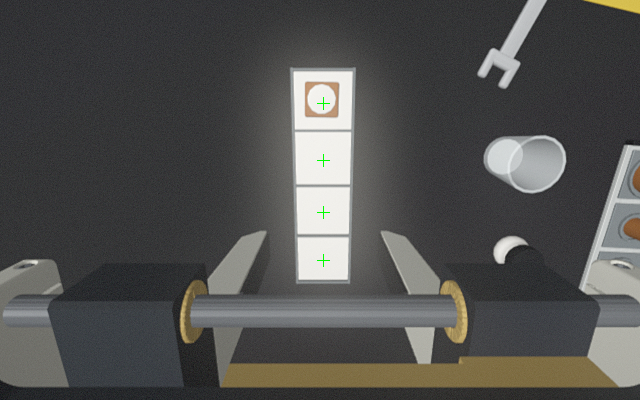

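The square bottle stands upright at (322,98) in the far pocket. The pocket centres match the crosses. Next come the other three.

```bash
python3 - <<'E'
from h import *
move("flask")
arm.goto((470,220,210),down(TY)); look("w3",[(*T[n],6) for n in T])
E
```

```text
at grasp [ 504.3 -171.5   19.5] [ 0.  -1.  -0.2]
open 35.396791322563786
lifted 35.17141114633153
hit True [576.1 243.5  16.4] drop vs grasp -2.97 [-0.5  0.8  4. ]
flask 29.25
```

View pics/w3.png

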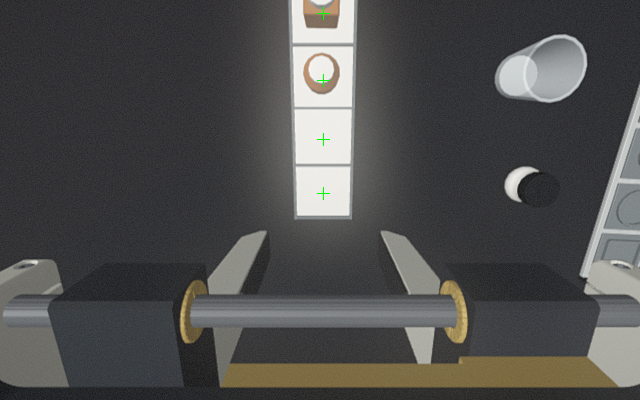

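The flask stands upright at (321,73) in the second-farthest pocket.

```bash
python3 - <<'E'
from h import *
move("vial")
arm.goto((425,200,230),down(TY)); look("w4",[(*T[n],6) for n in T])
E
```

```text
at grasp [ 569.8 -162.2   26.5] [-0.  -0.  -0.5]
open 25.89395761730665
lifted 25.652270968434806
hit True [511.1 230.2  23. ] drop vs grasp -3.07 [-1.5 -0.3  4. ]
vial 43.2417
```

View pics/w4.png

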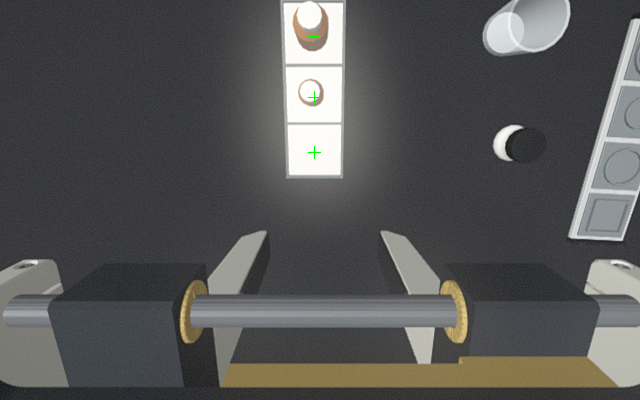

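The vial stands at (311,93) in its pocket. The jar is last.

```bash
python3 - <<'E'
from h import *
move("jar")
arm.goto((500,0,300),down(RY+.3)); arm.pause(1)
a=cams.snapshot("top")["pixels"][:,:,::-1];b=cams.snapshot("side")["pixels"][:,:,::-1]
c=lambda a,x,y:cv2.resize(a[y:y+140,x:x+190],None,fx=2.1*2,fy=2.1*2,interpolation=cv2.INTER_CUBIC)
cv2.imwrite("pics/end.png",cv2.resize(np.vstack([c(a,120,130),c(b,150,225)]),(400,588)))
print(arm.read_time_s())
E
```

```text
at grasp [ 635.3 -151.9   17.3] [0.4 0.4 0.3]
open 43.49833836043176
lifted 43.45873227332887
hit True [446.4 216.7  13.9] drop vs grasp -3.12 [ 0.2 -0.6  4.7]
jar 57.1417
59.225
```

View pics/end.png

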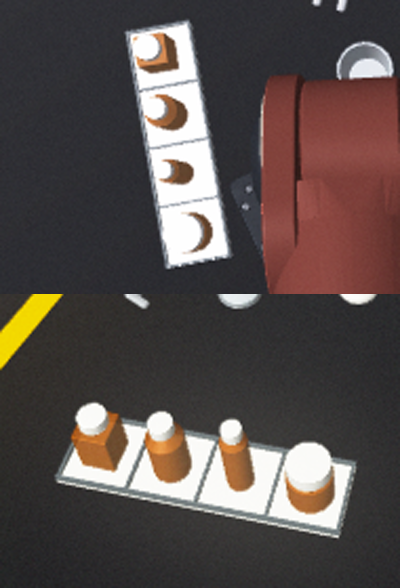

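All four are upright in the tray, in the order square, flask, vial, jar from far to near. The gripper is clear.

```bash
python3 -c "
from h import *
workorder.sign_off()"
```

```text
the job is handed in; nothing more can be done
```

All four bottles are in the sampler tray in reverse order, and the job is handed in. From the pocket farthest from the robot to the nearest they stand square bottle, shouldered bottle, slim vial, squat jar.

- **Placing:** Each bottle touched down about 3 mm lower than where it was gripped, between 2.89 and 3.12 mm. That matches the tray floor being 3 mm below the rack seats.
- **Final check:** The last top and side pictures show all four upright, one to a pocket, with the gripper clear. The blue bottles were not approached.
- **Limits:** The arm's clock read about 59 s just before hand-in, against the 128 s limit. The forces I read were under 5 N, but I did not log peak forces or joint speeds.

No check failed or disagreed. The largest mismatch was TCP readings 1–2 mm off target in y. The sign-off reports no verdict.

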